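Load the deburring bowl and hold the dial at full power

ROBOT

A 6-joint arm with a two-finger parallel gripper is mounted at the origin on a cart in front of the work surface, level with it; the furniture and walls round the work are solid. World frame = base frame: x ahead of the robot, y to its left, z up, the work surface at z = 0. Lengths are in m, angles in degrees, forces in N, time in s.
With the tool pointing down it reaches from about 0.35 to 0.875 m from the base axis. Payload 4.2 kg.
Tool frame: the origin (TCP) lies midway between the tips of the shut fingers; the grasp point (between the pads) lies 19 mm behind it; z points along the fingers, y is the line along which they close (so a half turn about z gives the same grasp; the last joint's range is limited). The gripper opens to 87 mm and grips with 3 to 60 N. Pads are 19 mm wide; open, the fingers measure 117 mm over their backs; the gripper's body (75 mm by 190 mm) begins 51 mm behind the grasp point.
Start: joints at [81.222, 22.042, 0.453, 0, -68.411, -14.817], TCP at [0.25, 0.573, 0.223] pointing down, gripper open.
Joint ranges: [-179.83, 179.83], [-69.29, 118.12], [-61.27, 80.66], [-181.25, 117.63], [-171.15, -9.14], [-177.46, 177.46]. Speed limits (degrees/s): [159.86, 159.86, 180, 180, 180, 180].

INTERFACE

Orientations are given as [roll, pitch, yaw] about the fixed x, y, z axes, in that order (R = Rz(yaw) Ry(pitch) Rx(roll)).
In Python, from workcell import env gives the robot as it stands. The module is installed in compiled form; this text tells all that it offers. Calls block until the motion is done:
- env.goto(position, orientation): joint-space move of the TCP to a pose.
- env.move_straight(position, rotation=None, rate=0.15, force_limit=None): straight line of the TCP; rotation=None keeps the orientation; rate is the mean speed in m/s. With force_limit (N) it stops when the force on the tool has changed by that much, and returns True; else False.
- env.set_joints(angles): joint-space move.
- env.gripper_to(opening, grasp_force=None): opening from 0.0 (shut) to 1.0 (fully open); grasp_force is the grip in N (None keeps the last); returns when the fingers have stopped.
- env.dwell(seconds).
- env.inverse_kinematics(position, orientation): joint angles nearest the present ones, or None.
- env.read_state(): the state.
- env.grab_frame(name): name is "scene" or "side" or "wrist"; returns a dict with "image" (384x512x3 uint8, blue, green, red), "fx", "fy", "cx", "cy" (pixels), "position" and "orientation" of the camera in the world. Camera axes: x right, y up, looking along -z (the intrinsics and any distortion apply to the point x, -y, -z); pixel columns grow to the right and rows downward; lengths in m; the calibration is good to about 2 mm. A picture is of the moment at which its call begins. There is no depth.
A pose or a line that the arm cannot do raises env.Unreachable and nothing moves.
- env.close_job(): hands the job in; it is judged then, once.
Trained networks look in a picture, given as the dict that the camera call returned (one of the last four; its "shot" number tells which), for a name from the list of things; names that differ only in an ending like _2 or _b are one class to them, and where a whole thing is asked for, a point or a joint stands for the part that bears it (a point fixed in the world has none). Each returns a list of dicts, best first, with "score" (0 to 1); they miss things now and then, are a little off and sometimes report something else, mostly with a low value. They report only what shows in the picture. A call takes as long as a camera call. They do not tell look-alikes from the thing itself.
- env.search_frame(picture, thing): "xyz" ([x, y, z] in m, in world coordinates, good to about 4 mm: the middle of the surface that is visible of it).
- env.trace(picture, thing): "mask" (384x512 bool, what is visible of it).
The state is a dict: "clock": time; "joint_positions": joint angles; "qvel": joint speeds; "joint_torque": joint torques, N m; "position": TCP position; "tool_rot": TCP orientation; "force": force on the tool from outside, world axes, zero at the start; "wrist_torque": the same for the moment, N m; "opening": opening from 0.0 (shut) to 1.0 (fully open); "finger_force": force on a finger pad.
Only numpy, scipy, OpenCV 4.12 (cv2) and the standard library are available. Lean on these libraries where they do the work, as an engineer would, in place of code of your own. Each camera call takes 0.05 s, during which the arm holds its last target. There are 200 camera calls.

TASK

Pick up the blue tray by its wooden bar and tip it over the steel bowl of the deburring machine so that both nuts and both bolts slide off into the bowl, then set the empty tray back down flat on the bench and let go of it. Only then turn the dial clockwise from off, past the one-dot and two-dot marks to the three-dot full-power mark, and finish holding it there with the gripper, because it springs back to off when let go. Leave the pliers, snips and tape measure round the work where they lie.

Things in the scene. Friction and masses are not known exactly. Their poses are not given: they have to be found in the camera images.
- tray: Blue sheet-metal tote tray, 164 long x 114 wide (120 over the handle straps), 0.33 kg, standing on the bench. Origin: centre of its underside; +x points to its open pouring end, z up. Floor 3 thick, walls 3 thick and 34 high at the back and the sides; the side walls slope down to 12 high at the open front end, which has no wall. A wooden bar runs across it over its middle, held by a strap at each side.
- tray_bar (a point): Middle of the tray's wooden handle bar, 75 above the tray's underside and straight above its origin; the bar runs along the tray's y (112 between the straps), is 18 thick along the tray's x and 24 high, so it is pinched from above with the jaws closing along the tray's x. Below it is free down to the pieces (under 25 high). Axes as the tray's.
- tray_lip (a point): Middle of the tray's open front edge, on the upper face of its floor (82 ahead of the tray's origin, 3 above its underside). Axes as the tray's.
- nut_a: Steel hex nut 34 x 39 x 16, 0.05 kg, loose in the tray. Origin: centre of its underside.
- nut_b: Second steel hex nut, same as nut_a.
- bolt_a: Steel hex bolt 59 long, head 22 across, 0.05 kg, lying loose in the tray. Origin: middle of its underside, x along its shank.
- bolt_b: Second steel hex bolt, same as bolt_a.
- machine: Bench deburring machine fixed to the bench: a round green drive base (200 diameter) with springs that carry an open steel bowl, and a grey control box (118 along x, 114 along y, 118 high) in front of it, centred 160 to -x and 75 to -y of the bowl's axis. Origin: on the bench under the bowl's axis; x points away from the operator, y to the left, z up.
- bowl_floor (a point): Centre of the steel bowl's inner floor, 80 above the bench. The bowl is round; its rim is 217 in outer diameter and 174 above the bench (94 above this point), the opening about 195 wide; inside it narrows like a cone to about 85 at the floor. Axes as the machine's.
- dial (a joint): Dial on top of the control box, rad: 0 = off, grows clockwise seen from above. Panel marks: white bar at off, one white dot at 0.44, two yellow dots at 0.87, three red dots at 1.31; stop at 1.42. A click lies half-way before each dotted mark. A spring (0.08 N m at off, 0.22 at the stop; with clicks at most 0.25) drives it back; the clicks cannot keep it: let go, it runs back to off.
- dial_grip: The dial's raised black finger bar with a white pointer line, 58 long (from 26 behind the dial's axis to 32 ahead), 14 wide, 30 high; it turns with the dial, its axis is vertical. Origin: on the dial's axis at the bar's foot, 129 above the bench; +x points along the pointer, which at off stands 0.66 rad anticlockwise (seen from above) from the machine's x.
- dial_top (a point): On the dial's axis at the top of the finger bar, 159 above the bench. Axes as dial_grip's.
- pliers: Bystander: pliers with blue handles, 166 x 57 x 14, loose on the bench. Origin: centre of its underside.
- snips: Bystander: snips with red-orange handles, 250 x 72 x 14, loose on the bench. Origin: centre of its underside.
- tape: Bystander: yellow tape measure, 73 x 73 x 34, loose on the bench. Origin: centre of its underside.
There are look-alikes about, which are no part of the job. What is shaped like the nut_a but green, orange or turquoise is not meant.

How it is judged:
By the outcome, as a careful person would: the job done as asked, in the order asked, and still so for the second after the job is handed in, while the arm keeps its last pose, push and grip.
It also fails if it takes over 61 s, if anything falls off the work surface, if the arm or the gripper's body presses on something with over 40 N, if the wrist force passes 120 N, or if a joint passes its speed limit or range.

## Working session

There is one attempt and no reset: what is moved stays moved. The work goes in short steps, each a Python script; the robot and the scene stay as the last script left them, time stands still between calls to the robot, and variables do not carry over. Pictures are saved under pics/ and viewed, at most 10 in all, crops included, and the job is handed in when it is done.

```bash
mkdir -p pics; cat > h.py <<'E'
import numpy as np, cv2
from workcell import env
from scipy.spatial.transform import Rotation as R
def shot(cam,name=None):
    f=env.grab_frame(cam)
    if name: cv2.imwrite(f'pics/{name}.png',f['image'])
    return f
E
python3 - <<'E'
from h import *
a=shot('scene','scene1'); b=shot('side','side1')
cv2.imwrite('pics/both.png',np.vstack([a['image'],b['image']])[:, :])
for n,f in(('scene',a),('side',b)):
    print(n,f['position'],f['orientation'],f['fx'],f['cx'],f['cy'],[k for k in f])
    for t in ['tray','tray_bar','tray_lip','machine','bowl_floor','dial_grip','dial_top','nut_a','bolt_a','pliers','snips','tape']:
        try:
            r=env.search_frame(f,t); print(t,[(np.round(d['xyz'],3).tolist(),round(d['score'],2)) for d in r])
        except Exception as e: print(t,e)
print(env.read_state()['clock'])
E
```

```text
scene [-0.07099784  0.27332687  0.89188694] [  43.64722889   -0.23970738 -127.27393078] 373.2570950290679 254.94861949095156 194.70070790739052 ['image', 'fx', 'fy', 'cx', 'cy', 'position', 'orientation', 'shot']
tray []
tray_bar []
tray_lip [([0.528, -0.294, 0.117], 0.65)]
machine [([0.522, -0.296, 0.115], 0.58), ([0.409, -0.534, 0.011], 0.16)]
bowl_floor [([0.525, -0.296, 0.115], 0.85), ([0.405, -0.534, 0.009], 0.25)]
dial_grip [([0.43, -0.335, 0.153], 0.57)]
dial_top []
nut_a []
bolt_a []
pliers []
snips [([0.404, -0.536, 0.011], 0.65), ([0.525, -0.295, 0.117], 0.17)]
tape [([0.428, -0.334, 0.154], 0.21)]
side [0.38590407 0.89409027 0.79946369] [  57.50560156    0.73676884 -173.42363729] 452.96865091587637 254.705038193573 193.32138762721408 ['image', 'fx', 'fy', 'cx', 'cy', 'position', 'orientation', 'shot']
tray [([0.435, 0.007, 0.016], 0.89)]
tray_bar [([0.43, 0.006, 0.02], 0.57)]
tray_lip [([0.433, 0.006, 0.017], 0.98)]
machine [([0.55, -0.281, 0.112], 0.62)]
bowl_floor [([0.547, -0.284, 0.111], 0.57)]
dial_grip [([0.425, -0.327, 0.152], 0.49), ([0.409, -0.018, 0.01], 0.24), ([0.43, 0.008, 0.02], 0.18)]
dial_top [([0.421, -0.339, 0.148], 0.66)]
nut_a [([0.407, -0.144, 0.013], 0.64), ([0.388, 0.146, 0.014], 0.61), ([0.596, -0.062, 0.018], 0.44)]
bolt_a [([0.457, 0.033, 0.011], 0.5), ([0.405, 0.018, 0.013], 0.44)]
pliers [([0.406, 0.017, 0.011], 0.63), ([0.435, 0.221, 0.01], 0.62), ([0.459, 0.035, 0.013], 0.53), ([0.432, 0.008, 0.016], 0.25)]
snips []
tape [([0.455, 0.035, 0.01], 0.16)]
1.3
```

View pics/scene1.png

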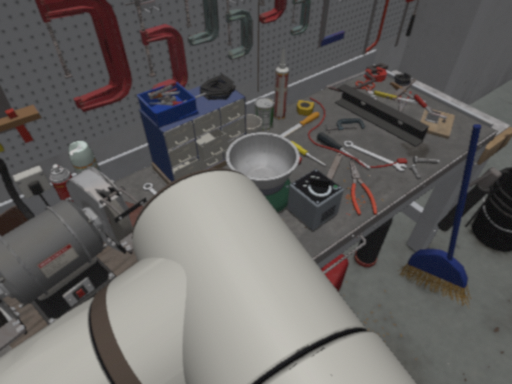

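View pics/side1.png

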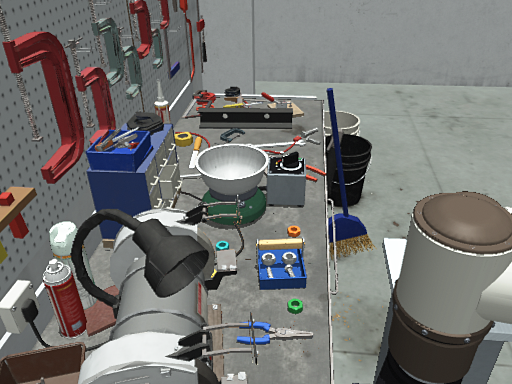

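The scene view shows the bowl (262,160), the control box (316,200) and the snips (362,190). The arm hides the rest. The side view shows the blue tray (281,265) with its wooden bar (280,243) and steel nuts and bolts inside. The coloured look-alike nuts lie outside it at (223,245), (294,232) and (295,305). I'll retract, swing over the tray and look from the wrist.

```bash
python3 - <<'E'
from h import *
s=env.read_state(); print(s['tool_rot'])
env.move_straight([0.16,0.37,0.42],rate=0.4)
o=[180,0,0]
for yaw in (0,90,-90,180):
    print(yaw, env.inverse_kinematics([0.43,-0.03,0.4],[180,0,yaw]))
env.goto([0.40,-0.0,0.42],[180,0,90])
w=shot('wrist','w1'); sc=shot('scene','scene2'); sd=shot('side')
crop=cv2.resize(sd['image'][200:330,190:350],None,fx=3,fy=3,interpolation=2)
ccrop=cv2.resize(sc['image'],None,fx=.78,fy=.78)
cv2.imwrite('pics/c1.png',np.vstack([np.pad(crop,((0,0),(0,32),(0,0)))[:200*2-16] ,np.zeros((2,512,3),np.uint8)]))
cv2.imwrite('pics/sc.png',sc['image'])
for n,f in(('wrist',w),('scene',sc)):
    print(n,f['position'],f['orientation'],f['fx'],f['fy'],f['cx'],f['cy'])
    for t in ['tray','tray_bar','tray_lip','machine','bowl_floor','dial_grip','dial_top','nut_a','bolt_a','pliers','tape']:
            r=env.search_frame(f,t); print(t,[(np.round(d['xyz'],3).tolist(),round(d['score'],2)) for d in r])
s=env.read_state();print(s['clock'],s['position'],s['tool_rot'],s['joint_positions'])
E
```

```text
[-1.79999762e+02  6.95479730e-04 -2.35929971e+01]
0 [ 1.77695315e+01 -2.13632031e+00 -4.66986577e+00  2.54444375e-14
 -8.74664545e+01  7.22304685e+01]
90 [ 17.76953152  -2.13632031  -4.66986577   0.         -87.46645454
 162.23046848]
-90 [ 17.76953152  -2.13632031  -4.66986577   0.         -87.46645454
 -17.76953152]
180 [ 1.77695315e+01 -2.13632031e+00 -4.66986577e+00 -2.54444375e-14
 -8.74664545e+01 -1.07769532e+02]
wrist [0.40082702 0.08177755 0.58169549] [-17.25613901   0.06438478   0.02251484] 281.00241112694687 281.00241112694687 260.42284279964525 191.27740390295392
tray [([0.428, -0.002, 0.006], 0.65)]
tray_bar [([0.433, 0.002, 0.001], 0.91)]
tray_lip [([0.433, 0.001, 0.002], 0.77), ([0.456, 0.043, 0.015], 0.61)]
machine [([0.524, -0.287, 0.097], 0.95)]
bowl_floor [([0.524, -0.289, 0.094], 0.73), ([0.441, 0.22, 0.01], 0.47)]
dial_grip []
dial_top []
nut_a [([0.592, -0.063, 0.017], 0.72), ([0.404, -0.154, 0.012], 0.49), ([0.386, 0.136, 0.018], 0.46)]
bolt_a [([0.399, 0.028, 0.016], 0.68), ([0.453, 0.045, 0.016], 0.46)]
pliers [([0.523, -0.284, 0.096], 0.52)]
tape [([0.621, 0.
[... 342 characters left out ...]
([0.522, -0.29, 0.097], 0.7)]
bowl_floor [([0.526, -0.286, 0.096], 0.78), ([0.451, 0.043, 0.015], 0.62)]
dial_grip [([0.425, -0.335, 0.155], 0.78)]
dial_top [([0.422, -0.333, 0.15], 0.72), ([0.438, 0.004, 0.011], 0.62)]
nut_a [([0.386, 0.136, 0.018], 0.72), ([0.594, -0.069, 0.014], 0.59), ([0.4, -0.149, 0.016], 0.53), ([0.458, -0.004, 0.018], 0.47)]
bolt_a [([0.407, 0.026, 0.014], 0.65), ([0.449, 0.043, 0.014], 0.47)]
pliers [([0.444, 0.217, 0.013], 0.98)]
tape [([0.621, 0.064, 0.037], 0.95)]
6.0917 [4.00008565e-01 3.60508573e-07 4.19988834e-01] [-1.79999144e+02 -6.88159078e-04  8.99994594e+01] [ 2.35456288e+01 -5.59511636e+00 -5.10000121e+00 -9.72800892e-04
 -9.04956248e+01  1.56453822e+02]
```

View pics/w1.png

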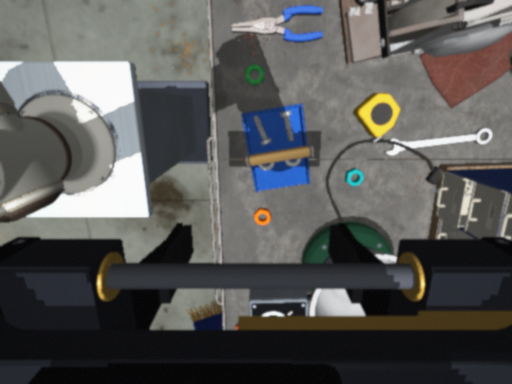

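View pics/scene2.png

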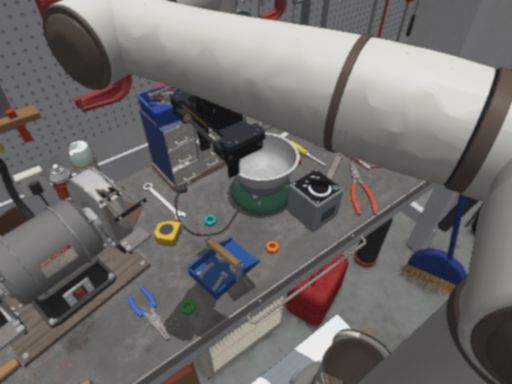

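The wrist view shows the tray (278,147) with its bar from (250,158) to (312,150). The coloured look-alike nuts are at (255,74), (263,217) and (355,177), all outside it. The tape (379,113), pliers (280,24) and bowl (350,290) also show. I need an enlarged crop to tell the open end.

```bash
python3 - <<'E'
import cv2,numpy as np
a=cv2.imread('pics/w1.png')[92:202,228:332]; b=cv2.imread('pics/scene2.png')[230:302,180:266]
a=cv2.resize(a,(567,600),interpolation=2)[:,:] ; a=cv2.resize(a,(400,423)); b=cv2.resize(b,(400,335),interpolation=2)
b=np.pad(b,((0,88),(0,0),(0,0)))
cv2.imwrite('pics/crop1.png',np.hstack([a,b]))
E
```

```text
(no output)
```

View pics/crop1.png

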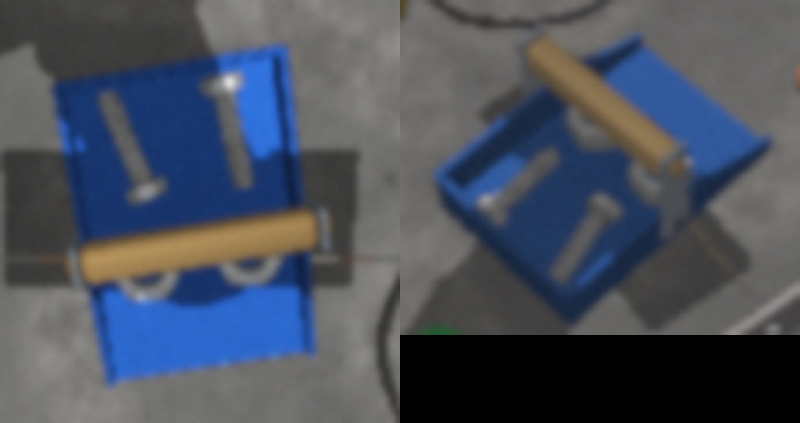

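The crop shows the open end, with bright floor and no wall, at the bottom of the wrist picture, which is world -y towards the machine. Both steel nuts and both steel bolts are in the tray, so those are the ones meant. Next I'll compute the tray pose and the bowl axis.

```bash
cat >> h.py <<'E'
def ray(f,u,v,z):
    d=R.from_euler('xyz',f['orientation'],degrees=True).apply([(u-f['cx'])/f['fx'],-(v-f['cy'])/f['fy'],-1])
    p=np.array(f['position']); return p+d*(z-p[2])/d[2]
def proj(f,P):
    q=R.from_euler('xyz',f['orientation'],degrees=True).inv().apply(np.atleast_2d(P)-f['position'])
    return np.c_[f['cx']+f['fx']*q[:,0]/-q[:,2], f['cy']-f['fy']*q[:,1]/-q[:,2]]
SC=dict(position=[-0.07099784,0.27332687,0.89188694],orientation=[43.64722889,-0.23970738,-127.27393078],fx=373.257,fy=373.257,cx=254.9486,cy=194.7007)
SD=dict(position=[0.38590407,0.89409027,0.79946369],orientation=[57.50560156,0.73676884,-173.42363729],fx=452.9687,fy=452.9687,cx=254.705,cy=193.3214)
E
python3 - <<'E'
from h import *
from scipy.optimize import least_squares
f=dict(position=[0.40082702,0.08177755,0.58169549],orientation=[-17.25613901,0.06438478,0.02251484],fx=281.0024,fy=281.0024,cx=260.4228,cy=191.2774)
L=[ray(f,257.1,190.8,.003),ray(f,309.1,183.5,.003)]; B=[ray(f,242.8,113.6,.034),ray(f,302.6,104.5,.034)]; H=[ray(f,248.8,160.9,.078),ray(f,311.2,151.3,.078)]
for q in (L,B,H):
    m=(q[0]+q[1])/2; d=q[1]-q[0]; print(m.round(4),np.linalg.norm(d).round(4),np.degrees(np.arctan2(d[1],d[0])).round(2))
d=(L[0]+L[1])/2-(B[0]+B[1])/2; print('axis',np.degrees(np.arctan2(d[1],d[0])),np.linalg.norm(d[:2]),((L[0]+L[1]+B[0]+B[1])/4).round(4))
t=np.linspace(0,2*np.pi,200)
def rim(c): return np.c_[c[0]+.1085*np.cos(t),c[1]+.1085*np.sin(t),0*t+.174]
def e(c):
    a=proj(SC,rim(c)); b=proj(SD,rim(c))
    return [a[:,0].min()-227,a[:,0].max()-299,a[:,1].min()-135,b[:,0].min()-194,b[:,0].max()-269.5,b[:,1].min()-143.5]
s=least_squares(e,[.53,-.28]); print(s.x,s.fun.round(1))
E
```

```text
[ 0.4487 -0.0887  0.003 ] 0.1124 8.4
[0.4229 0.0727 0.034 ] 0.1128 8.35
[ 0.4354 -0.0082  0.078 ] 0.1137 8.88
axis -80.92872981428322 0.16345460341528822 [ 0.4358 -0.008   0.0185]
[ 0.59054277 -0.25976277] [-1.8 -0.4 -2.7  1.8  0.8 -0.9]
```

```bash
cat >> h.py <<'E'
BOWL=np.array([0.59,-0.26]); TY=-81.5; T0=np.array([0.4356,-0.008])
def tray_pose(lip,phi,tilt,flip):
    """TCP pose for tray with lip point at 'lip', pour direction phi, front tipped down by tilt"""
    Rt=R.from_euler('xyz',[0,tilt,phi],degrees=True)
    p=np.array(lip)+Rt.apply([-.082,0,.072-.019])
    return p.tolist(),(Rt*R.from_euler('z',flip,degrees=True)*R.from_euler('x',180,degrees=True)).as_euler('xyz',degrees=True).tolist()
def lipxy(phi,h,z): 
    a=np.radians(phi); return [BOWL[0]+h*np.cos(a),BOWL[1]+h*np.sin(a),z]
E
python3 - <<'E' 2>&1 | grep -v Warn
from h import *
for fl in (90,-90):
  print(fl,env.inverse_kinematics([*T0,.056],[180,0,TY+fl]))
  for phi in range(-180,180,15):
    r=[env.inverse_kinematics(*tray_pose(lipxy(phi,-.04,.2),phi,t,fl)) for t in (0,25,50,65)]
    if sum(x is not None for x in r)>=3: print(fl,phi,[None if x is None else np.round(x).astype(int).tolist() for x in r])
E
```

```text
90 [ 2.04655439e+01  1.61173631e+01 -3.77882887e+01  2.54444375e-14
 -3.60943482e+01  7.80344561e+01]
90 -180 [[-8, 35, 26, 0, -81, 8], [-10, 20, 3, -6, -49, 13], [-16, 10, -10, -31, -24, 40], [-32, 9, -12, -75, -30, 88]]
90 -165 [[-5, 33, 23, 0, -80, 20], [-11, 20, 7, -13, -55, 32], [-24, 13, -2, -46, -42, 65], [-38, 13, -6, -73, -49, 95]]
90 -150 [[-3, 31, 20, 0, -78, 33], [-13, 21, 10, -19, -62, 49], [-29, 17, 4, -50, -58, 79], [-40, 18, 1, -70, -65, 99]]
90 -135 [[-1, 28, 15, 0, -77, 46], [-13, 22, 13, -23, -69, 64], [-31, 21, 11, -51, -73, 88], [-41, 24, 9, -67, -80, 102]]
90 -120 [[0, 25, 10, 0, -75, 60], [-14, 22, 15, -25, -76, 79], [-31, 25, 18, -50, -86, 96], [-40, 30, 18, -64, -94, 105]]
90 -105 [[2, 22, 5, 0, -73, 73], [-14, 23, 17, -25, -83, 92], [-30, 30, 24, -48, -98, 104], [-38, 35, 27, -61, -107, 107]]
90 -90 [[2, 19, 0, 0, -71, 88], [-14, 24, 18, -24, -90, 106], [-28, 34, 31, -46, -109, 111], [-35, 40, 36, -58, -119, 110]]
90 -75 [[2, 16, -4, 0, -70, 103], [-13, 25, 18, -22, -95, 119], [-26, 37, 36, -42, -119, 120], [-31, 45, 45, -56, -131, 114]]
90 -60 [[1, 14, -7, 
[... 3771 characters left out ...]
-107, 34]]
-90 60 [[-20, 23, 6, 0, -73, 80], [-7, 23, -2, 24, -76, 60], [2, 29, -7, 41, -87, 44], [5, 34, -9, 48, -95, 37]]
-90 75 [[-20, 26, 11, 0, -75, 95], [-8, 22, -4, 27, -69, 72], [2, 25, -16, 49, -76, 49], [6, 29, -20, 58, -84, 38]]
-90 90 [[-20, 29, 16, 0, -77, 110], [-8, 21, -6, 28, -62, 84], [1, 20, -25, 59, -64, 53], [4, 23, -32, 72, -72, 38]]
-90 105 [[-19, 32, 20, 0, -79, 124], [-8, 20, -7, 28, -55, 98], [-3, 16, -32, 71, -50, 56], [-2, 17, -41, 90, -60, 36]]
-90 120 [[-17, 34, 24, 0, -80, 137], [-8, 20, -8, 26, -50, 114], [-11, 12, -38, 87, -36, 57], [-14, 12, -47, 116, -47, 31]]
-90 135 [[-15, 35, 27, 0, -81, 150], [-8, 19, -7, 21, -46, 131], [-23, 9, -40, 113, -18, 51], None]
```

```bash
python3 - <<'E'
from h import *
o=[180,0,TY+90]
env.goto([*T0,.15],o)
env.move_straight([*T0,.056],rate=.12,force_limit=15)
s=env.read_state();print(s['position'],s['force'])
env.gripper_to(0.0,50)
s=env.read_state();print(s['opening'],s['finger_force'],s['clock'])
env.move_straight([*T0,.10],rate=.1)
w=shot('wrist','w2');sd=shot('side')
s=env.read_state();print(s['opening'],s['finger_force'],s['force'],s['clock'])
cv2.imwrite('pics/lift.png',np.hstack([cv2.resize(w['image'],(400,300)),cv2.resize(sd['image'][180:330,190:390],(400,300),interpolation=2)]))
E
```

```text
[ 0.43628064 -0.00779303  0.05661343] [-1.23198705  0.58504419  0.13997684]
0.20498620265329504 49.97525665909052 9.3917
0.2011117761945065 49.975990410894156 [-0.8431235  -0.11111106 -5.97011497] 10.0833
```

View pics/lift.png

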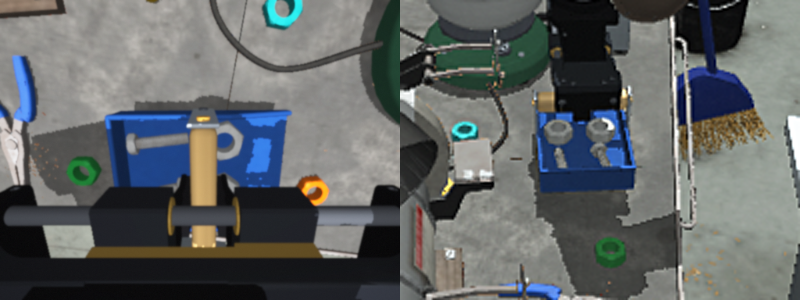

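The tray is held level by its bar, (200,190) in the left half, with all four pieces inside. Next I'll carry it to the bowl and tip it.

```bash
python3 - <<'E'
from h import *
phi=TY;fl=90;L=lipxy(phi,-.04,.205)
p0,o0=tray_pose(L,phi,0,fl)
env.move_straight([*T0,p0[2]],rate=.2)
env.move_straight(p0,rate=.2)
for t in (12,24,36,46,56,65):
    p,o=tray_pose(L,phi,t,fl); env.move_straight(p,o,rate=.08)
s=env.read_state();print(s['opening'],s['force'],s['clock'],s['position'],p)
env.dwell(.5)
w=shot('scene');sd=shot('side'); wr=shot('wrist')
cv2.imwrite('pics/pour.png',np.vstack([np.hstack([cv2.resize(w['image'][90:240,180:380],(400,300),interpolation=2),cv2.resize(sd['image'][100:250,150:350],(400,300),interpolation=2)]),cv2.resize(wr['image'],(800,600))[150:450]]))
E
```

```text
0.19886304588499848 [-0.53858322  0.66817966 -3.45013793] 14.425 [ 0.58619889 -0.23306369  0.30176165] [0.5860652566060891, -0.2336720171936552, 0.3017160064092624]
```

View pics/pour.png

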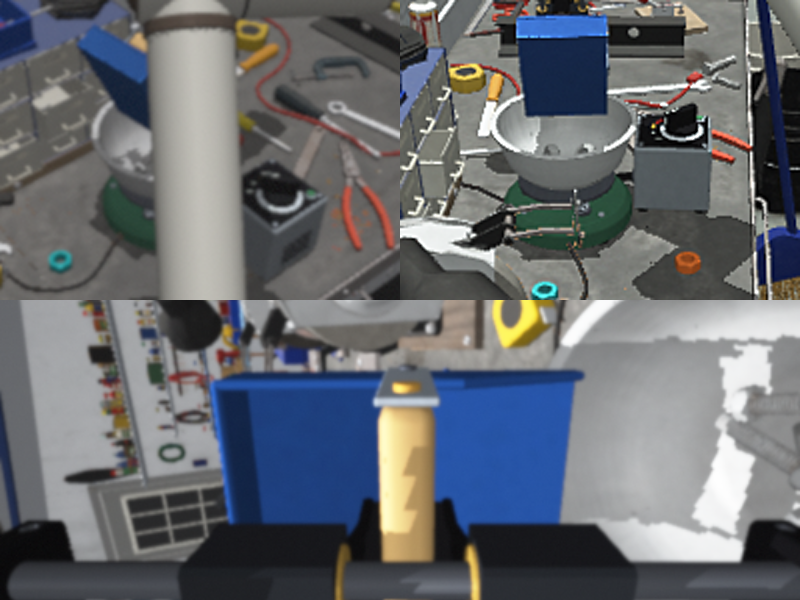

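The tray floor looks bare and the pieces are in the bowl: bolts at (770,420) in the wrist part, nuts at (555,150) in the side part. The weight on the tool fell by 2.5 N, which matches all four pieces leaving. Now I'll set the tray back and look at the dial.

```bash
python3 - <<'E'
from h import *
phi=TY;fl=90;L=lipxy(phi,-.04,.205)
for t in (45,22,0):
    p,o=tray_pose(L,phi,t,fl); env.move_straight(p,o,rate=.12)
env.move_straight([*T0,p[2]],rate=.22)
env.move_straight([*T0,.075],rate=.2)
hit=env.move_straight([*T0,.050],rate=.03,force_limit=4)
s=env.read_state();print(hit,s['position'],s['force'],s['clock'])
env.gripper_to(1.0)
env.move_straight([*T0,.16],rate=.15)
env.move_straight([.43,-.12,.30],[180,0,90],rate=.25)
w=shot('wrist','dial');sc=shot('scene');sd=shot('side')
print(w['position'],w['orientation'])
for f in (w,sc,sd):
  for t in('dial_grip','dial_top','nut_a','bolt_a','bowl_floor'): print(t,[(np.round(d['xyz'],3).tolist(),round(d['score'],2)) for d in env.search_frame(f,t)])
print(env.read_state()['clock'])
b=lambda f,y,x,h,wd:cv2.resize(f['image'][y:y+h,x:x+wd],(400,300),interpolation=2)
cv2.imwrite('pics/d.png',np.vstack([np.hstack([b(sc,120,220,105,140),b(sd,130,200,150,200)]),np.hstack([b(w,0,0,384,512),b(sc,150,140,150,200)])]))
E
```

```text
True [ 0.43550629 -0.00802577  0.05589502] [-1.19105753  0.42468656  5.4354218 ] 19.3667
[ 0.43067711 -0.03834464  0.46122017] [-1.72452518e+01  1.22840352e-01 -6.06342378e-03]
dial_grip [([0.598, -0.238, 0.092], 0.24)]
dial_top []
nut_a [([0.593, -0.065, 0.017], 0.93), ([0.407, -0.154, 0.015], 0.8)]
bolt_a [([0.6, -0.238, 0.092], 0.72), ([0.624, -0.237, 0.096], 0.49)]
bowl_floor [([0.54, -0.232, 0.096], 0.89)]
dial_grip [([0.6, -0.26, 0.092], 0.25)]
dial_top []
nut_a [([0.387, 0.132, 0.015], 0.6)]
bolt_a [([0.623, -0.249, 0.096], 0.36)]
bowl_floor [([0.562, -0.208, 0.08], 0.72)]
dial_grip [([0.422, -0.33, 0.152], 0.68)]
dial_top [([0.427, -0.337, 0.15], 0.61)]
nut_a [([0.387, 0.145, 0.015], 0.67), ([0.596, -0.064, 0.021], 0.55)]
bolt_a []
bowl_floor [([0.548, -0.284, 0.113], 0.76)]
24.0
```

View pics/d.png

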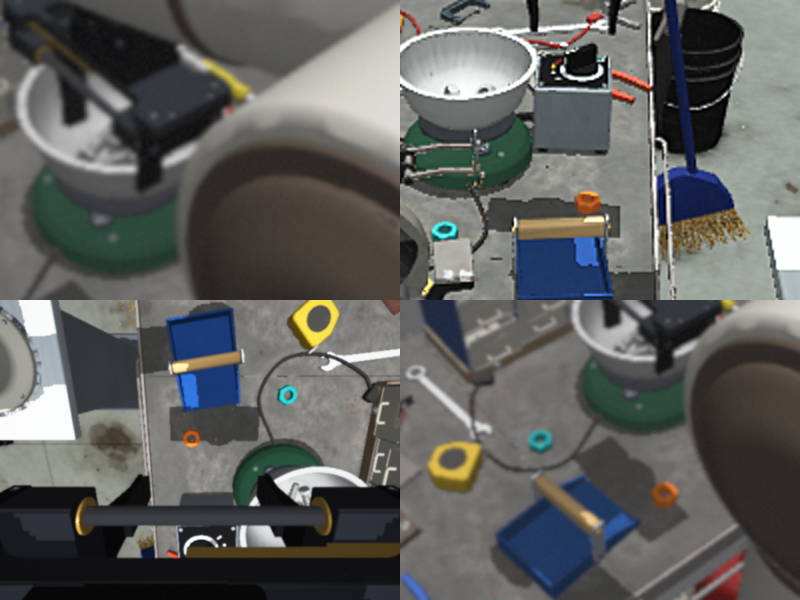

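The tray stands empty on the bench with its bar in place, (205,362) in the wrist part. The bowl holds the pieces. The dial is hidden behind the fingers, so I'll look at it from beyond.

```bash
python3 - <<'E'
from h import *
for y in (37.8,-37.2,217.8-360,142.8): print(y,env.inverse_kinematics([.427,-.335,.2],[180,0,y]))
env.goto([.43,-.43,.31],[180,0,90])
w=shot('wrist','dial2')
print({k:np.round(w[k],6).tolist() for k in('position','orientation','fx','fy','cx','cy')})
for t in('dial_grip','dial_top','nut_a','bolt_a'): print(t,[(np.round(d['xyz'],3).tolist(),round(d['score'],2)) for d in env.search_frame(w,t)])
sd=shot('side')
u,v=proj(w,[.427,-.335,.159])[0].astype(int);print(u,v)
x0,y0=max(u-60,0),max(v-60,0)
cv2.imwrite('pics/d2.png',np.hstack([cv2.resize(w['image'][y0:y0+120,x0:x0+120],(480,480),interpolation=2),cv2.resize(sd['image'][135:215,255:335],(320,320),interpolation=2)[:, :].repeat(1,0) if 0 else np.pad(cv2.resize(sd['image'][135:215,255:335],(320,320),interpolation=2),((0,160),(0,0),(0,0)))]))
print(x0,y0,env.read_state()['clock'])
E
```

```text
37.8 [-20.99186191  15.08991951 -13.1466866    0.         -61.76339389
 148.79186191]
-37.2 [-2.09918619e+01  1.50899195e+01 -1.31466866e+01  2.54444375e-14
 -6.17633939e+01  7.37918619e+01]
-142.2 [-20.99186191  15.08991951 -13.1466866    0.         -61.76339389
 -31.20813809]
142.8 [-2.09918619e+01  1.50899195e+01 -1.31466866e+01 -2.54444375e-14
 -6.17633939e+01 -1.06208138e+02]
{'position': [0.430679, -0.348386, 0.471921], 'orientation': [-17.250537, 0.039582, 0.021965], 'fx': 281.002411, 'fy': 281.002411, 'cx': 260.422843, 'cy': 191.277404}
dial_grip [([0.425, -0.34, 0.163], 0.84)]
dial_top [([0.427, -0.34, 0.159], 0.76)]
nut_a [([0.615, -0.279, 0.11], 0.86), ([0.563, -0.302, 0.106], 0.57)]
bolt_a [([0.626, -0.249, 0.097], 0.67), ([0.594, -0.262, 0.093], 0.67)]
257 90
197 30 28.9583
```

View pics/d2.png

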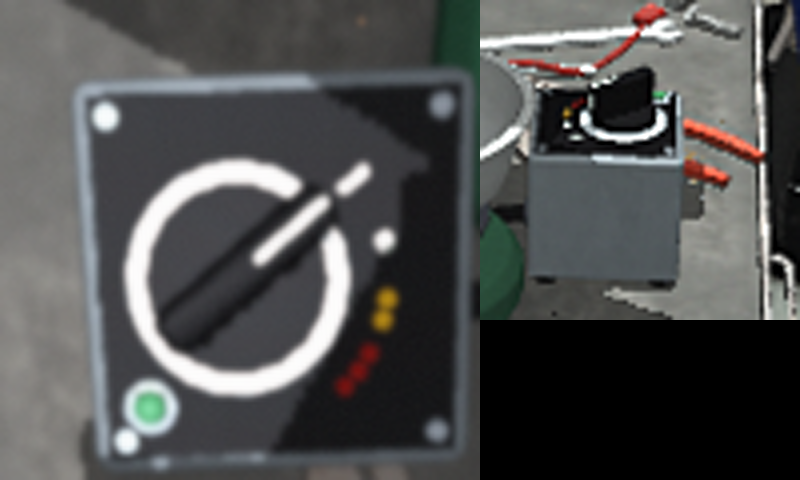

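All four pieces are in the bowl: the network reports two nuts and two bolts there. The crop shows the dial ring centred at (239,277), the pointer line from (258,262) to (328,200) at the off mark, and the red dots at (357,372).

```bash
python3 - <<'E'
from h import *
w=dict(position=[.430679,-.348386,.471921],orientation=[-17.250537,.039582,.021965],fx=281.0024,fy=281.0024,cx=260.4228,cy=191.2774)
P=lambda x,y,z: ray(w,197+x/4-.5,30+y/4-.5,z)
c=P(239,277,.127);a=P(258,262,.159);b=P(328,200,.159);d=b-a
ang=np.degrees(np.arctan2(d[1],d[0]));n=np.array([-d[1],d[0]])/np.hypot(*d[:2])
print(c,a,b,ang,'off-line',np.dot((c-a)[:2],n), 'red',np.degrees(np.arctan2(*(P(357,372,.12)-c)[1::-1])),'off',np.degrees(np.arctan2(*(P(354,180,.12)-c)[1::-1])))
E
```

```text
[ 0.42557269 -0.34251815  0.127     ] [ 0.43106766 -0.33930622  0.159     ] [ 0.4492141  -0.32407567  0.159     ] 40.007187550871926 off-line 0.0010724061715568407 red -37.440477591696634 off 38.8380937767218
```

```bash
python3 - <<'E'
from h import *
C=[.4256,-.3415]
env.goto([*C,.22],[180,0,38.5])
hit=env.move_straight([*C,.136],rate=.1,force_limit=10)
s=env.read_state();print(hit,s['position'],s['force'],s['wrist_torque'])
env.gripper_to(0.0,50)
s=env.read_state();print(s['opening'],s['finger_force'],s['force'].round(1) if hasattr(s['force'],'round') else s['force'],s['wrist_torque'],s['clock'])
for y in (25,10):
    env.goto([*C,.136],[180,0,y]); s=env.read_state(); print(y,s['opening'],np.round(s['force'],1),np.round(s['wrist_torque'],2),s['clock'])
E
```

```text
False [ 0.42608312 -0.34177213  0.13661603] [ 0.06503855 -0.33438678  0.21633029] [-0.12662879 -0.04436096 -0.04121659]
0.158142912007514 49.998519234359264 [ 2.2 -3.5 -2.1] [-0.9875519  -0.46718109  0.07955413] 35.45
25 0.1562868097620168 [ 1.8 -4.9 -2.4] [-1.45 -0.5   0.05] 35.7833
10 0.1565537294056107 [ 1.9 -6.8 -3.9] [-1.99 -0.57  0.11] 36.1417
```

```bash
python3 - <<'E'
from h import *
C=[.4256,-.3415]
for y in (-5,-20,-30,-37.3):
    env.goto([*C,.136],[180,0,y]); s=env.read_state(); print(y,s['opening'],np.round(s['force'],1),np.round(s['wrist_torque'],2),s['tool_rot'],s['clock'])
env.dwell(.3)
w=shot('wrist');sd=shot('side');sc=shot('scene')
print({k:np.round(w[k],6).tolist() for k in('position','orientation')}, proj(w,[.4256,-.3415,.159]))
cv2.imwrite('pics/e.png',np.vstack([np.hstack([cv2.resize(w['image'],(400,300)),cv2.resize(sd['image'][130:220,245:365],(400,300),interpolation=2)]),np.hstack([cv2.resize(sc['image'][150:240,265:385],(400,300),interpolation=2),cv2.resize(sd['image'][100:400,60:460],(400,300))])]))
E
```

```text
-5 0.15583403331096132 [ 0.8 -9.2 -5.1] [-2.51 -0.53  0.12] [ 1.79825322e+02 -1.44914694e-01 -4.97108514e+00] 36.5
-20 0.160827157078787 [  1.1 -10.2  -5.7] [-2.94 -0.42  0.26] [179.82623069  -0.18581625 -19.943184  ] 36.8583
-30 0.1584167798538667 [  0.2 -11.4  -5.6] [-3.35 -0.31  0.19] [179.83873893  -0.21714813 -29.96032249] 37.15
-37.3 0.15577901662439678 [  1.  -12.9  -6.1] [-3.53 -0.19  0.22] [179.85167009  -0.23513002 -37.26197123] 37.4
{'position': [0.491771, -0.393286, 0.298336], 'orientation': [-17.050392, -0.173965, -127.234251]} [[257.54686212 261.54682012]]
```

View pics/e.png

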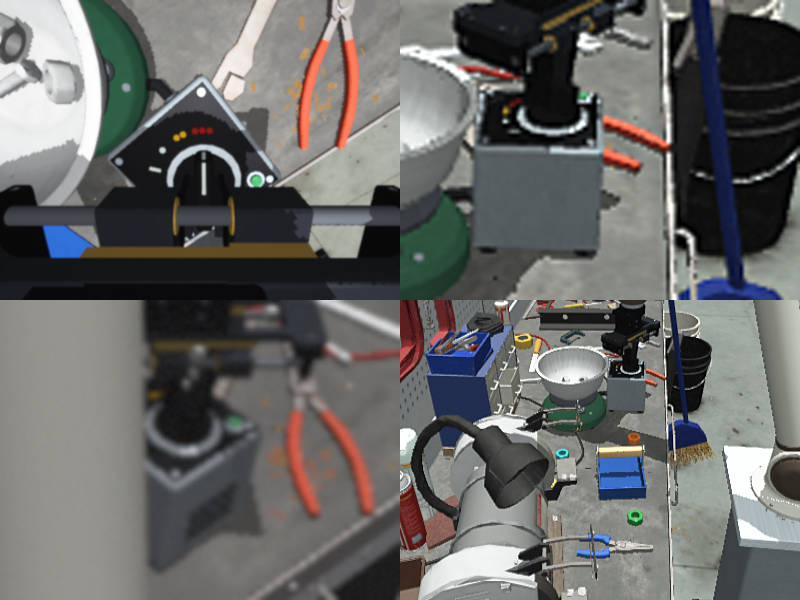

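The pointer line, (203,175) in the wrist part, points at the middle of the three red dots (202,131). The tray is empty on the bench and the pieces are in the bowl. I'll hand it in.

```bash
python3 -c "
from h import *
print(env.close_job())"
```

```text
the job is handed in; nothing more can be done
None
```

The job is handed in: both nuts and both bolts are in the bowl, the empty tray is back flat on the bench, and the gripper is holding the dial at the three-dot mark.

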